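# Bring the sample wheel's filling stem to the top

## Robot

A 6-joint arm with a two-finger parallel gripper is mounted at the origin on a cart in front of the work surface, level with it; the furniture and walls round the work are solid. World frame = base frame: x ahead of the robot, y to its left, z up, the work surface at z = 0. Lengths are in mm, angles in degrees, forces in N, time in s.
With the tool pointing down it reaches from about 275 to 750 mm from the base axis. Payload 10.2 kg.
Tool frame: the origin (TCP) lies at the very end of the fingers, on their centre line; the grasp point (between the pads) lies 19 mm behind it (robot.grasp_offset is the distance from the TCP to the grasp point, in mm); x points along the fingers, z is the direction in which the jaws open and shut, and the axes are right-handed (so a half turn about x gives the same grasp; the last joint's range is limited). The gripper opens to 85 mm and grips with 20 to 120 N. Pads are 22 mm wide; open, the fingers measure 114 mm over their backs; the gripper's body (76 mm by 85 mm) begins 54 mm behind the grasp point. The pads swing forward as they close: fully open they stand 13 mm farther back than shut.
Start: joints at [-89.691, 17.928, 85.812, -0, 76.261, -12.8], TCP at [119.061, -511.327, 231.294] pointing down, gripper open.
Joint ranges: [-168.41, 168.41], [-55.51, 124.54], [10.69, 146.95], [-70.63, 250.63], [1, 178], [-165.06, 165.06]. Speed limits (degrees/s): [136.94, 136.94, 172.46, 180, 180, 180].

## Interface

Orientations are given as a 3x3 rotation matrix whose columns are the frame's x, y, z axes.
In Python, from rig import robot, vision gives the robot as it stands.
- The arm moves only by the shell command python3 -m pendant 'ROWS' [OPENING] [FORCE]. ROWS is JSON, a list of rows, each a list of 4 numbers: the shift along the tool's x, y, z in mm, then the turn about the tool's x in degrees. A call has 1 to 12 rows; each row shifts and turns the commanded pose from where the row before left it, along the tool's axes as they then stand; what a row does not reach is not made up. A row lasts 1/8 s, in which the tool goes at most 62.5 mm and 10.7 degrees, less where a joint would pass 70% of its speed; a pose out of reach is approached as far as the arm can. A call is refused whole if a number of a shift passes 62.5 or a number of a turn 10.7, either way. A call with a gripper value outside its range is refused whole. OPENING is the closure in counts, from 0 (fully open) to 255 (shut), set as the call begins (- or left out, the last holds). The fingers move at their own pace and stop on an object; FORCE is the grip in N (left out, the last holds). Time passes only in rows, so rows that do not move let the fingers close. It gives the time, the measured TCP pose, the force and the opening at its end, in the units of the state.
- robot.get_state(): the state, without advancing time (a new reading comes with each control period).
- vision.snapshot(name): name is "scene" or "top" or "wrist"; returns the picture (384x512x3 uint8, red, green, blue); there is no depth.
- vision.calibration(name): a dict with "fx", "fy", "cx", "cy" (pixels), "dist" ([k1, k2, p1, p2, k3] as OpenCV has them; the pictures are not rectified), "R" (3x3) and "t" (3): a world point X has camera coordinates R X + t; the wrist camera has in their place "tool_from_camera" (4x4, takes a point from camera to tool coordinates, whose origin is the TCP and whose axes are the tool frame's). Camera axes: x right, y down, z forward; pixel columns grow to the right and rows downward; lengths in mm; the calibration is good to about 2 mm. A picture is of the moment at which its call begins: read the wrist's pose just before it. calibration takes no time and is no camera call.
- robot.finish_job(): hands the job in, once; it reports no verdict.
The state is a dict: "time": time; "joint_positions": joint angles; "qvel": joint speeds; "tau": joint torques, N m; "tool_pos": TCP position; "ee_rot": TCP orientation; "force": force on the tool from outside, world axes, zero at the start; "torque": the same for the moment, N m; "gripper_width": opening from 0.0 (shut) to 1.0 (fully open).
Only numpy, scipy, OpenCV 4.12 (cv2) and the standard library are available. Lean on these libraries where they do the work, as an engineer would, in place of code of your own. Each camera call takes 0.05 s, during which the arm holds its last target.

## Task

The stopped tube-rotator carries a spoked wheel with a ring-shaped blue sample chamber, whose orange filling stem must point straight up before it can be opened. Turn it by pushing the black grips of its spokes with the fingers, one spoke after another as needed, until the orange stem points straight up, then leave the wheel at rest and take the hand away. Do not pinch the spokes, do not press on the blue ring or the stem, do not shift or lift the rotator, and leave the things around it where they are.

Things in the scene. Friction and masses are not known exactly. Their poses are not given: they have to be found in the camera images.
- rotator: the machine: white base 180 x 170 mm and a white motor box 190 mm high behind the wheel; loose on rubber feet, about 2.5 kg. Origin under its base, on the worktop; -x is its front, towards the robot, z up. The upright wheel's axle is level along the machine's x axis, 150 mm above the worktop; wheel plane 55 mm in front of the origin, 62 mm in front of the motor box
- wheel (a joint): wheel angle (rad): 0 when the orange stem points straight up, growing clockwise as the robot sees it (pi/2: stem to the robot's right); 2 pi is up again. Turns many turns both ways, no detents, balanced; friction alone, about 0.12 N m, holds it, so it stays where it is left; 1 to 2 N at a grip turns it
- hub (a point): wheel centre, on the axle; z points to the orange stem, x along the axle away from the robot; axes turn with the wheel. Six spokes, no outer rim, at 30, 90, 150, 210, 270, 330 degrees from the stem. Radii: blue ring 45 to 63 mm, black grips 70 to 116 mm, grey spoke ends to 123 mm. A grip is 24 mm along the axle, 15 mm across; the gaps between grips are empty
- stem_tip (a point): outer end of the orange stem, 18 mm thick, 80 mm from the hub, halfway between two spokes; its z axis points outward along the stem
- chamber: the blue ring with the orange stem, fixed to the wheel; origin at the wheel's centre. Not to be pressed
- grips_left: the black plates on one side of all six spokes, the side that faces the robot's left on a spoke that points up: pushed to turn the wheel clockwise; origin at the wheel's centre
- grips_right: the black plates on the other side of all six spokes, pushed to turn the wheel anticlockwise; origin at the wheel's centre
- beaker_pp: open translucent plastic beaker, 64 mm wide, 78 mm high; origin under its centre; bystander, loose
- dropper_bottle: small amber bottle with black rubber bulb, 32 mm wide, 94 mm high; origin under its centre; bystander, loose
- vial_0: small vial with white cap, 23 mm wide, 48 mm high; origin under its centre; bystander, loose
- rubber_stopper: red-brown rubber stopper, 26 mm wide and high; origin under its centre; bystander, loose
- marker_blue: white marker pen with blue cap, 14 x 117 mm, lying; origin under its centre; bystander, loose
- wax_block: cream wax block, 30 x 46 x 22 mm; origin under its centre; bystander, loose

How it is judged (in metres and radians):
At the end, for the whole second after the job is handed in: the orange stem points straight up within 0.12 rad (7 degrees), the wheel is still, the rotator stands upright within 30 mm of where it stood, and every bystander is within 20 mm of where it stood (angle between stem_tip's own z axis and vertical below 0.12 rad and velocity of joint wheel between -0.05 and 0.05 rad/s and angle between rotator's own z axis and vertical below 0.03 rad and distance of rotator from where it was at the start of the episode below 0.03 m and distance of each of beaker_pp, dropper_bottle, vial_0, rubber_stopper, marker_blue, wax_block from where it was at the start of the episode below 0.02 m); the robot touches nothing.
It fails at once if a spoke is pinched (pressed by the fingers on both sides at once) (contact force between each of grips_left, grips_right and the fingers above 1.5 N).
It fails at once if the spokes are pressed with the arm or the gripper's body instead of the fingers (over 5 N) (contact force between any of grips_left, grips_right and the arm above 5 N).
It fails at once if the blue ring or the stem is pressed with more than 4 N (contact force between chamber and the fingers above 4 N or contact force between chamber and the arm above 4 N).
It fails at once if the rotator is shoved more than 30 mm, lifted or tipped (distance of rotator from where it was at the start of the episode above 0.03 m or height (world z) of rotator above 0.012 m or angle between rotator's own z axis and vertical above 0.12 rad).
It fails at once if a bystander is moved more than 20 mm or knocked over (distance of any of beaker_pp, dropper_bottle, vial_0, rubber_stopper, marker_blue, wax_block from where it was at the start of the episode above 0.02 m or angle between any of beaker_pp, dropper_bottle, vial_0's own z axis and vertical above 0.4 rad).
It also fails if it takes over 48 s, if anything falls off the work surface, if the arm or the gripper's body presses on something with over 40 N, if the wrist force passes 120 N, or if a joint passes its speed limit or range.

## Working session

There is one attempt and no reset: what is moved stays moved. The work goes in short steps, Python scripts to look and compute and a shell command to move; the robot and the scene stay as the last step left them, time stands still between calls to the robot, and variables do not carry over. Pictures are saved under pics/ and viewed, and the job is handed in when it is done.

```bash
mkdir -p pics; ls; python3 - <<'E'
from rig import robot, vision
import cv2, numpy as np
s=robot.get_state()
print(s['time'],s['tool_pos'],np.round(s['ee_rot'],3).tolist())
for n in ('scene','top'):
    cv2.imwrite(f'pics/{n}0.png',vision.snapshot(n)[:,:,::-1])
    c=vision.calibration(n)
    print(n,c)
    R=np.array(c['R']);print(-R.T@np.array(c['t']))
print(vision.calibration('wrist'))
E
```

```text
pics
0.0 [ 119.06074823 -511.04878224  230.74959745] [[-0.0, 0.974, 0.227], [0.001, 0.227, -0.974], [-1.0, 0.0, -0.001]]
scene {'fx': 375.35398666945787, 'fy': 375.35398666945787, 'cx': 254.49237527388968, 'cy': 193.96115859084108, 'dist': array([-0.0390451,  0.       ,  0.       ,  0.       ,  0.       ]), 'R': array([[ 0.8290049 , -0.55901251, -0.0159966 ],
       [-0.33330143, -0.47090635, -0.81679701],
       [ 0.44906685,  0.68246041, -0.57670334]]), 't': array([-409.6294671 ,  322.89688096,  670.22518621])}
[ 146.23091322 -534.33596453  643.70963432]
top {'fx': 462.6697094879549, 'fy': 462.6697094879549, 'cx': 242.88663238870305, 'cy': 191.1903568346492, 'dist': array([0.00678558, 0.        , 0.        , 0.        , 0.        ]), 'R': array([[-0.01646275, -0.99878629, -0.04642119],
       [-0.98396213,  0.02443083, -0.17669653],
       [ 0.17761618,  0.04276778, -0.98317008]]), 't': array([  88.24642244,  566.5197651 , 1420.95080525])}
[ 306.50292379   13.52784865 1501.23489877]
{'fx': 279.84723711085906, 'fy': 279.84723711085906, 'cx': 252.4464575447042, 'cy': 192.48982403830146, 'dist': array([-0.0354857,  0.       ,  0.       ,  0.       ,  0.       ]), 'tool_from_camera': array([[ 8.08311986e-04, -2.64501772e-01,  9.64384861e-01,
        -1.42073490e+02],
       [ 4.82076646e-04, -9.64384960e-01, -2.64502204e-01,
         6.66148544e+01],
       [ 9.99999557e-01,  6.78707720e-04, -6.52013795e-04,
        -1.25515804e-01],
       [ 0.00000000e+00,  0.00000000e+00,  0.00000000e+00,
         1.00000000e+00]])}
```

View pics/scene0.png

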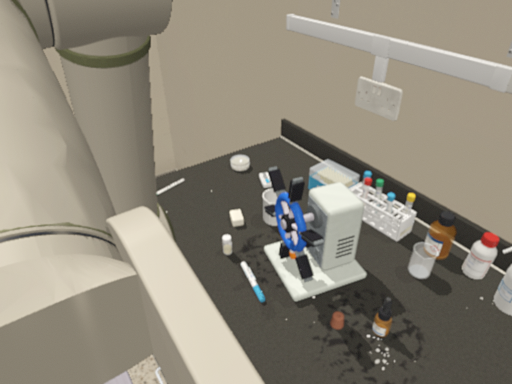

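View pics/top0.png

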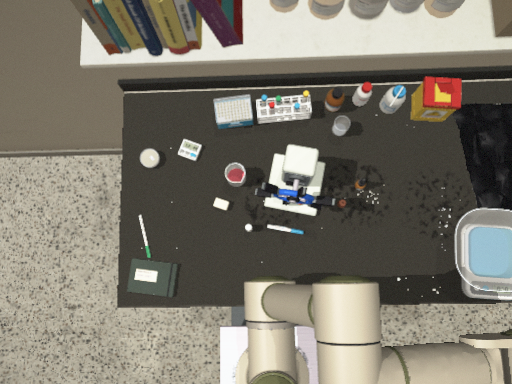

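```bash
python3 - <<'E'
import cv2
a=cv2.imread('pics/scene0.png')[150:350,200:420];cv2.imwrite('pics/s0z.png',cv2.resize(a,None,fx=3,fy=3,interpolation=cv2.INTER_CUBIC)[:600])
a=cv2.imread('pics/top0.png')[120:250,200:380];cv2.imwrite('pics/t0z.png',cv2.resize(a,None,fx=4.4,fy=4.4,interpolation=cv2.INTER_CUBIC))
E
```

```text
(no output)
```

View pics/s0z.png

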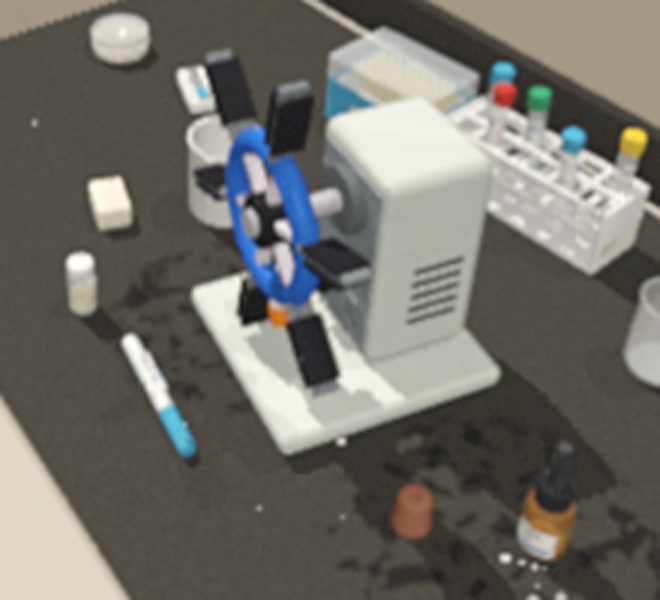

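View pics/t0z.png

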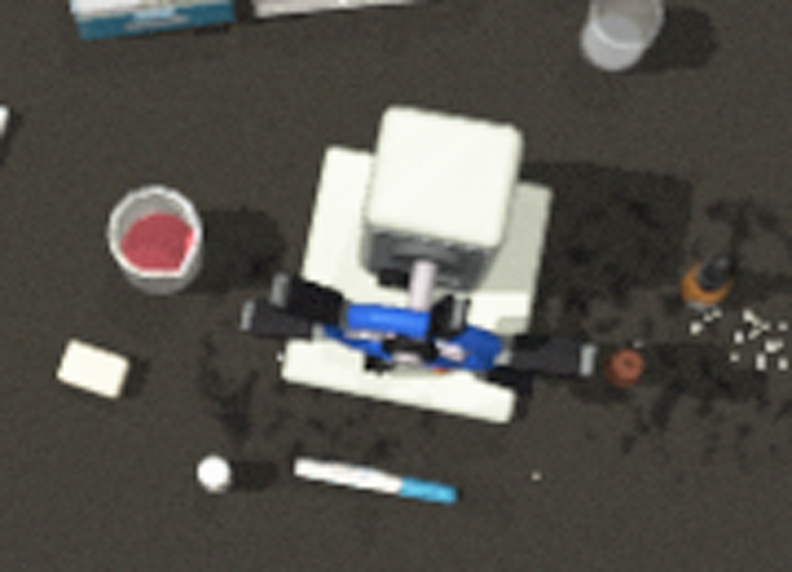

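```bash
cat > h.py <<'E'
from rig import robot, vision
import cv2, numpy as np
def ray(n,px):
    c=vision.calibration(n);K=np.array([[c['fx'],0,c['cx']],[0,c['fy'],c['cy']],[0,0,1]])
    u=cv2.undistortPoints(np.array([[px]],float),K,np.array(c['dist']))[0,0]
    R=np.array(c['R']);t=np.array(c['t'])
    if n=='wrist':pass
    return -R.T@t, R.T@np.array([u[0],u[1],1.])
def onz(n,px,z):
    o,d=ray(n,px); return o+d*(z-o[2])/d[2]
def onplane(n,px,p,nn):
    o,d=ray(n,px); return o+d*((p-o)@nn)/(d@nn)
def proj(n,X):
    c=vision.calibration(n);K=np.array([[c['fx'],0,c['cx']],[0,c['fy'],c['cy']],[0,0,1]])
    return cv2.projectPoints(np.array(X,float).reshape(-1,3),cv2.Rodrigues(np.array(c['R']))[0],np.array(c['t']),K,np.array(c['dist']))[0][:,0]
def tz(x,y): return (200+x/4.4,120+y/4.4)
def sz(x,y): return (200+x/3,150+y/3)
E
python3 - <<'E'
from h import *
for z in (0,12):
  print(z)
  for p in ((285,372),(512,412),(330,148),(551,188)): print('top',p,onz('top',tz(*p),z).round())
  for p in ((283,440),(195,295),(497,372)): print('scene',p,onz('scene',sz(*p),z).round())
for nm,p in (('TL',(388,108)),('TR',(521,128)),('FL',(368,220)),('FR',(500,248))): print('box',nm,onz('top',tz(*p),190).round())
print('hub top@150',onz('top',tz(412,345),150).round(), 'scene',onz('scene',sz(264,222),150).round())
for n,p,h in (('beaker',(158,248),20),('wax',(93,368),22),('vial',(213,473),48),('mk1',(300,467),8),('mk2',(453,494),8),('stop',(627,366),26),('drop',(705,290),30)): print(n,onz('top',tz(*p),h).round())
E
```

```text
0
top (285, 372) [531.   8.   0.]
top (512, 412) [ 498. -159.    0.]
top (330, 148) [702. -31.   0.]
top (551, 188) [ 667. -195.    0.]
scene (283, 440) [ 504. -138.   -0.]
scene (195, 295) [539.  20.   0.]
scene (497, 372) [ 678. -181.    0.]
12
top (285, 372) [530.   8.  12.]
top (512, 412) [ 496. -157.   12.]
top (330, 148) [699. -30.  12.]
top (551, 188) [ 664. -194.   12.]
scene (283, 440) [ 497. -146.   12.]
scene (195, 295) [531.   9.  12.]
scene (497, 372) [ 668. -188.   12.]
box TL [679. -64. 190.]
box TR [ 662. -151.  190.]
box FL [603. -48. 190.]
box FR [ 582. -134.  190.]
hub top@150 [525. -77. 150.] scene [527. -78. 150.]
beaker [624. 100.  20.]
wax [534. 149.  22.]
vial [452.  61.  48.]
mk1 [460.  -1.   8.]
mk2 [ 437. -112.    8.]
stop [ 526. -240.   26.]
drop [ 580. -299.   30.]
```

```bash
python3 - <<'E'
from h import *
def tri(a,b):
    o1,d1=ray('scene',a);o2,d2=ray('top',b)
    A=np.stack([d1,-d2],1);s=np.linalg.lstsq(A,o2-o1,rcond=None)[0]
    p,q=o1+s[0]*d1,o2+s[1]*d2
    return ((p+q)/2).round(),round(np.linalg.norm(p-q),1)
print('UL',tri(sz(220,54),tz(283,290)))
print('UR',tri(sz(290,88),tz(459,310)))
print('R',tri(sz(366,272),tz(588,358)))
print('L',tri(sz(203,178),tz(250,316)))
xa=np.array([.979,-.2045,0]);ya=np.array([.2045,.979,0])
for d in (0,8,15):
  h=np.array([525,-77,150.])+xa*d
  for nm,p in (('UL',(220,54)),('UR',(290,88)),('R',(366,272)),('DR',(320,385)),('DL',(245,320)),('stem',(278,318)),('hub',(264,222))):
    q=onplane('scene',sz(*p),h,xa)-h; r=-q@ya; z=q[2]
    print(d,nm,np.degrees(np.arctan2(r,z)).round(1),np.hypot(r,z).round(),end=' | ')
  print()
E
```

```text
UL (array([550.,   8., 233.]), np.float64(2.5))
UR (array([526., -98., 270.]), np.float64(0.9))
R (array([ 510., -189.,  195.]), np.float64(6.8))
L (array([555.,  32., 106.]), np.float64(0.6))
0 UL -36.2 118.0 | 0 UR 13.2 130.0 | 0 R 64.2 143.0 | 0 DR 125.8 115.0 | 0 DL -170.6 110.0 | 0 stem 152.6 69.0 | 0 hub 50.2 6.0 | 
8 UL -46.1 121.0 | 8 UR 7.6 117.0 | 8 R 66.9 128.0 | 8 DR 136.0 116.0 | 8 DL -165.0 131.0 | 8 stem 167.2 80.0 | 8 hub -134.8 14.0 | 
15 UL -54.2 126.0 | 15 UR 1.6 107.0 | 15 R 70.0 115.0 | 15 DR 144.5 120.0 | 15 DL -161.5 149.0 | 15 stem 176.8 92.0 | 15 hub -133.9 32.0 |
```

```bash
python3 -m pendant '[[-35,0,0,8.3],[-35,0,0,8.3],[-35,0,0,8.3],[0,0,0,0]]' 0; python3 - <<'E'
from h import *
s=robot.get_state();R=np.array(s['ee_rot']);p=np.array(s['tool_pos']);print(s['time'],R.round(3).tolist(),p,s['gripper_width'])
T=np.array([532+115*.2045,-78+115*.979,p[2]]);print(R.T@(T-p))
E
```

```text
time: 0.6
tool_pos: [119.1, -511.9, 338.4]
ee_rot: [[0.0, 0.979, -0.205], [-0.004, -0.205, -0.979], [-1.0, 0.001, 0.004]]
force: [0.9, -0.4, -0.3]
gripper_width: 1.0
0.6 [[0.0, 0.979, -0.205], [-0.004, -0.205, -0.979], [-1.0, 0.001, 0.004]] [ 119.09069798 -511.87538848  338.36179391] 0.99975444898338
[  -2.2770765   315.15089805 -624.30924716]
```

```bash
python3 -m pendant '[[0,24,-44,0],[0,24,-44,0],[0,24,-44,0],[0,24,-44,0],[0,24,-44,0],[0,24,-44,0],[0,24,-44,0],[0,24,-44,0],[0,24,-44,0],[0,24,-44,0],[0,24,-44,0],[0,24,-44,0]]'; python3 -m pendant '[[0,24,-48,0],[0,4,-48,0],[0,0,0,0],[0,0,0,0]]'; python3 - <<'E'
from h import *
s=robot.get_state();R=np.array(s['ee_rot']);p=np.array(s['tool_pos']);print(s['time'],s['force'])
T=np.array([532+115*.2045,-78+115*.979,p[2]]);print(R.T@(T-p))
for n in ('scene','top','wrist'):
    cv2.imwrite(f'pics/{n}1.png',vision.snapshot(n)[:,:,::-1])
E
```

```text
time: 2.1
tool_pos: [509.5, -51.8, 335.1]
ee_rot: [[-0.002, 0.979, -0.203], [0.001, -0.203, -0.979], [-1.0, -0.002, -0.0]]
force: [0.8, -0.6, 0.4]
gripper_width: 0.996
time: 2.6
tool_pos: [555.6, 34.5, 335.4]
ee_rot: [[-0.002, 0.979, -0.204], [-0.0, -0.204, -0.979], [-1.0, -0.002, 0.0]]
force: [-0.1, -0.6, 0.5]
gripper_width: 0.997
2.6 [-0.07144433 -0.64115336  0.49024316]
[ 0.00013433 -0.09173259 -0.03409726]
```

View pics/scene1.png

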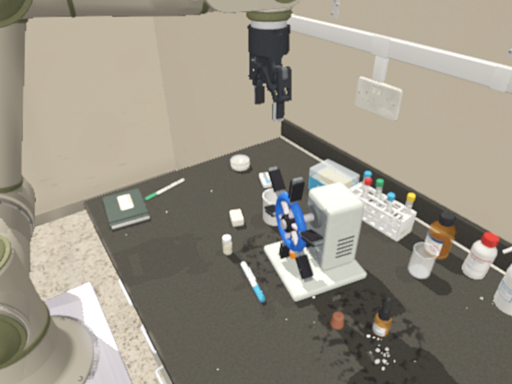

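View pics/wrist1.png

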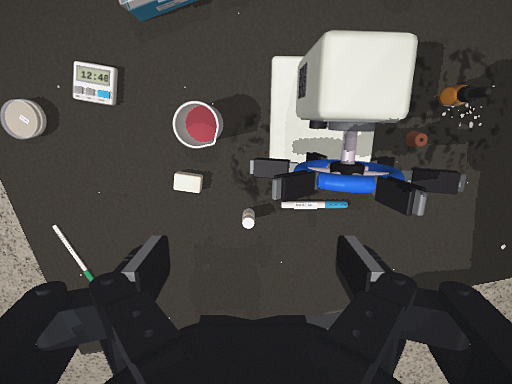

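```bash
python3 - <<'E'
import cv2
a=cv2.imread('pics/wrist1.png')[120:240,230:480];a=cv2.resize(a,None,fx=3,fy=3,interpolation=cv2.INTER_CUBIC)
b=cv2.imread('pics/scene1.png')[155:300,240:360];b=cv2.resize(b,None,fx=4,fy=4,interpolation=cv2.INTER_CUBIC)
cv2.imwrite('pics/w1z.png',a);cv2.imwrite('pics/s1z.png',b)
E
```

```text
(no output)
```

View pics/w1z.png

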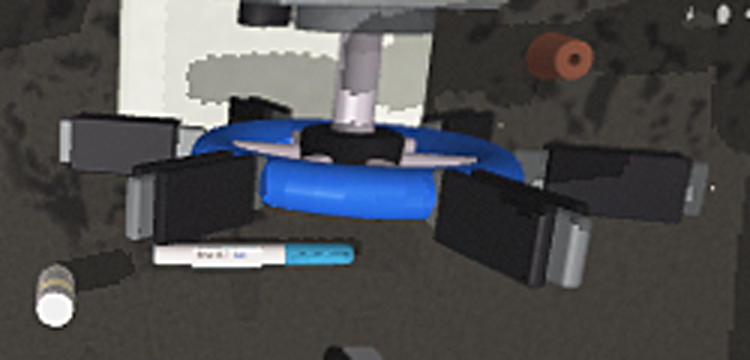

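View pics/s1z.png

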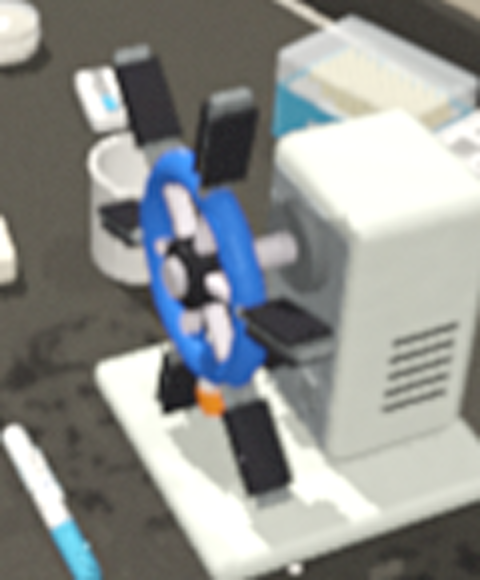

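```bash
cat >> h.py <<'E'
def wray(px,s):
    c=vision.calibration('wrist');K=np.array([[c['fx'],0,c['cx']],[0,c['fy'],c['cy']],[0,0,1]])
    u=cv2.undistortPoints(np.array([[px]],float),K,np.array(c['dist']))[0,0]
    M=np.array(c['tool_from_camera']);R=np.array(s['ee_rot']);p=np.array(s['tool_pos'])
    return R@M[:3,3]+p, R@(M[:3,:3]@np.array([u[0],u[1],1.]))
def tri2(r1,r2):
    (o1,d1),(o2,d2)=r1,r2
    s=np.linalg.lstsq(np.stack([d1,-d2],1),o2-o1,rcond=None)[0]
    p,q=o1+s[0]*d1,o2+s[1]*d2
    return (p+q)/2,np.linalg.norm(p-q)
xa=np.array([.979,-.2045,0]);ya=np.array([.2045,.979,0])
def wc(P,h): # axial,right,up
    q=np.array(P)-h; return np.array([q@xa,-q@ya,q[2]])
E
python3 - <<'E'
from h import *
s=robot.get_state();h=np.array([532,-78,150.])
for n,w,c in (('UL',(140,205),(132,53)),('UR',(570,250),(232,98)),('R',(695,188),(322,342)),('L',(66,142),(105,218)),('ringtop',(348,190),(215,195))):
    P,e=tri2(wray((230+w[0]/3,120+w[1]/3),s),ray('scene',(240+c[0]/4,155+c[1]/4)))
    q=wc(P,h);print(n,P.round(),round(e,1),q.round(),np.degrees(np.arctan2(q[1],q[2])).round(1),np.hypot(q[1],q[2]).round())
E
```

```text
UL [553.  12. 229.] 0.4 [  3. -92.  79.] -49.2 122.0
UR [529. -97. 268.] 1.6 [  1.  20. 118.] 9.4 120.0
R [ 511. -186.  193.] 4.0 [  1. 110.  43.] 68.5 118.0
L [554.  35. 104.] 1.6 [  -1. -116.  -46.] -111.8 124.0
ringtop [539. -67. 191.] 14.9 [  4. -12.  41.] -16.0 43.0
```

```bash
python3 -m pendant '[[40,0,2,0],[40,0,2,0],[30,0,1,0],[0,0,0,0],[0,0,0,0]]'; python3 - <<'E'
from h import *
s=robot.get_state()
print(wc(s['tool_pos'],np.array([532.5,-78,0])))
cv2.imwrite('pics/w2.png',vision.snapshot('wrist')[:,:,::-1])
b=vision.snapshot('scene')[:,:,::-1][60:260,200:400];cv2.imwrite('pics/s2.png',cv2.resize(b,None,fx=3,fy=3,interpolation=cv2.INTER_CUBIC))
E
```

```text
time: 3.38
tool_pos: [555.4, 29.6, 227.9]
ee_rot: [[0.002, 0.979, -0.205], [-0.0, -0.205, -0.979], [-1.0, 0.002, -0.0]]
force: [-0.2, -0.2, -0.6]
gripper_width: 0.999
[   0.41632037 -109.99441331  227.87365482]
```

View pics/w2.png

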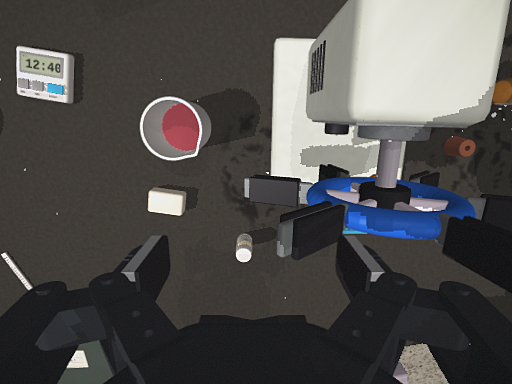

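View pics/s2.png

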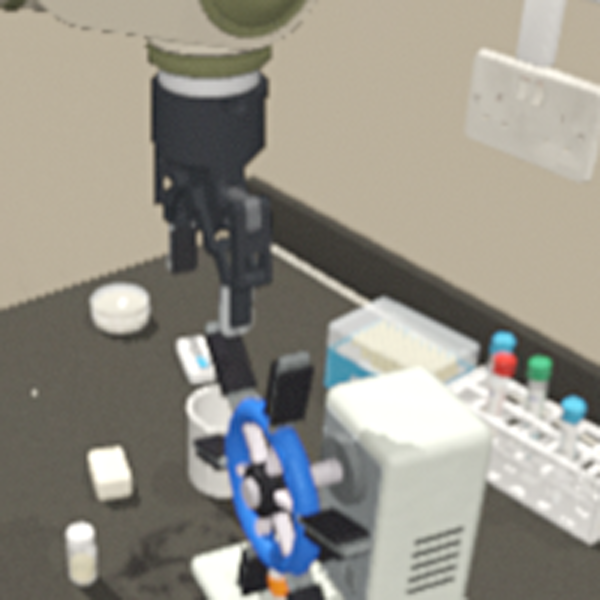

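```bash
python3 -m pendant '[[10,0,0,0],[8,0,0,0],[5,0,-1,0],[5,0,-2,0],[0,0,0,0]]'; python3 -m pendant '[[6,0,-3,0],[6,0,-3,0],[0,0,0,0]]'; python3 - <<'E'
from h import *
s=robot.get_state()
print(wc(s['tool_pos'],np.array([532.5,-78,0])))
cv2.imwrite('pics/w3.png',vision.snapshot('wrist')[:,:,::-1])
E
```

```text
time: 4.1
tool_pos: [555.4, 33.2, 198.0]
ee_rot: [[-0.0, 0.979, -0.204], [0.0, -0.204, -0.979], [-1.0, -0.0, -0.0]]
force: [-0.1, 0.2, 0.4]
gripper_width: 0.997
time: 4.47
tool_pos: [556.4, 39.1, 185.6]
ee_rot: [[-0.001, 0.979, -0.204], [0.0, -0.204, -0.979], [-1.0, -0.001, 0.0]]
force: [0.4, 0.3, -0.4]
gripper_width: 1.0
[  -0.51889219 -119.57798595  185.60004475]
```

View pics/w3.png

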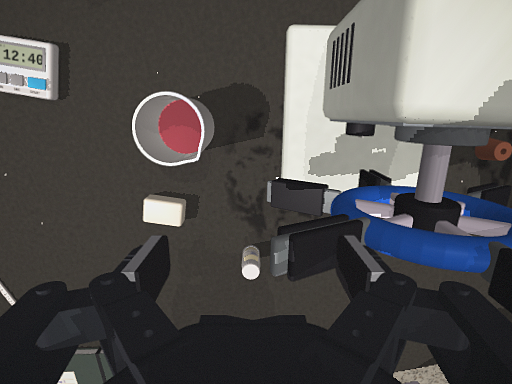

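```bash
python3 - <<'E'
from h import *
b=vision.snapshot('scene')[:,:,::-1];cv2.imwrite('pics/s3f.png',b);cv2.imwrite('pics/s3.png',cv2.resize(b[140:290,220:370],None,fx=4,fy=4,interpolation=cv2.INTER_CUBIC))
E
```

```text
(no output)
```

View pics/s3.png

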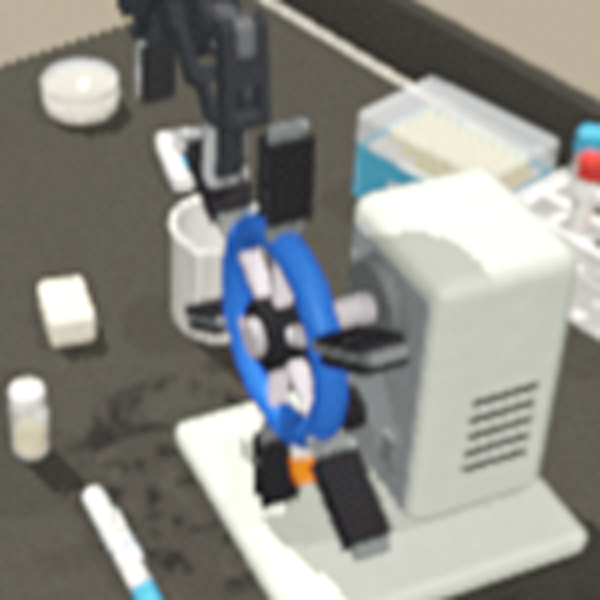

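```bash
cat >> h.py <<'E'
H=np.array([532.8,-78,150.])
def ang(px):
    q=wc(onplane('scene',px,H,xa),H);return np.degrees(np.arctan2(q[1],q[2])).round(1),np.hypot(q[1],q[2]).round()
E
python3 - <<'E'
from h import *
for p in ((290,126),(408,352),(372,545),(258,495)): print(ang((220+p[0]/4,140+p[1]/4)))
E
python3 -m pendant '[[6,0,-4,0],[6,0,-3,0],[6,0,-3,0],[6,0,-3,0],[0,0,0,0],[0,0,0,0]]'
```

```text
(np.float64(-0.5), np.float64(123.0))
(np.float64(56.4), np.float64(137.0))
(np.float64(118.1), np.float64(117.0))
(np.float64(-172.7), np.float64(136.0))
time: 5.32
tool_pos: [559.4, 51.7, 162.3]
ee_rot: [[-0.0, 0.979, -0.204], [0.0, -0.204, -0.979], [-1.0, -0.0, -0.0]]
force: [1.0, 0.3, 0.5]
gripper_width: 1.001
```

```bash
python3 -m pendant '[[6,0,-4,0],[6,0,-4,0],[6,0,-3,0],[5,0,-1,0],[0,0,0,0],[0,0,0,0]]';python3 - <<'E'
from h import *
s=robot.get_state()
print(wc(s['tool_pos'],np.array([532.5,-78,0])))
b=vision.snapshot('scene')[:,:,::-1];cv2.imwrite('pics/s4f.png',b);cv2.imwrite('pics/s4.png',cv2.resize(b[140:290,220:370],None,fx=4,fy=4,interpolation=cv2.INTER_CUBIC))
E
```

```text
time: 6.08
tool_pos: [561.8, 63.4, 139.3]
ee_rot: [[-0.0, 0.979, -0.204], [0.0, -0.204, -0.979], [-1.0, -0.0, -0.0]]
force: [-0.1, -0.2, -0.5]
gripper_width: 1.002
[  -0.20584673 -144.41204261  139.29960245]
```

View pics/s4.png

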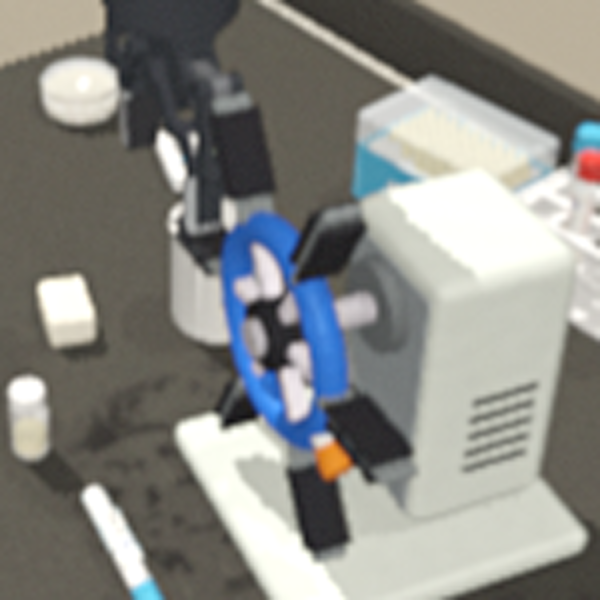

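```bash
python3 -m pendant '[[-10,0,-3,0],[-30,0,-3,0],[-45,0,0,0],[-45,0,0,0],[0,0,0,0],[0,0,35,0],[0,0,35,0],[0,0,0,0],[0,0,0,0]]';python3 - <<'E'
from h import *
s=robot.get_state()
print(wc(s['tool_pos'],np.array([532.5,-78,0])))
b=vision.snapshot('scene')[:,:,::-1];cv2.imwrite('pics/s5f.png',b);cv2.imwrite('pics/s5.png',cv2.resize(b[140:290,220:370],None,fx=4,fy=4,interpolation=cv2.INTER_CUBIC))
E
```

```text
time: 7.25
tool_pos: [548.7, 1.2, 269.0]
ee_rot: [[-0.0, 0.979, -0.204], [0.0, -0.204, -0.979], [-1.0, -0.001, -0.0]]
force: [0.3, -0.8, 0.5]
gripper_width: 1.003
[ -0.32561349 -80.84871471 269.04488185]
```

View pics/s5.png

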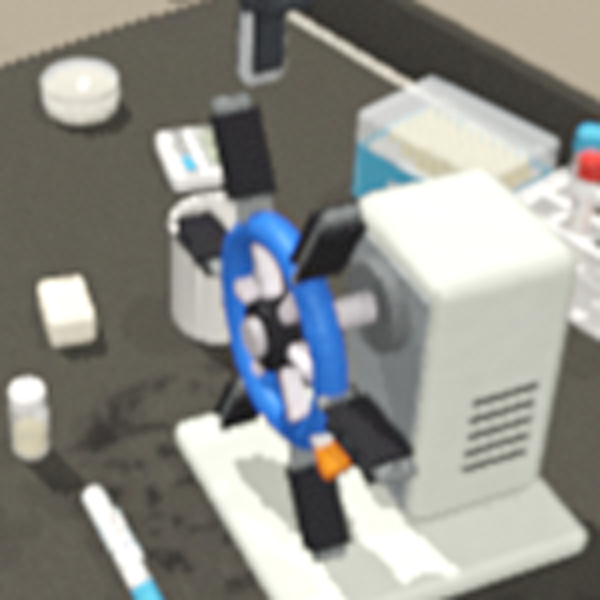

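```bash
python3 - <<'E'
from h import *
for n,p in (('U',(233,105)),('UR',(343,215)),('DR',(400,465)),('D',(328,548)),('stem',(333,470))): print(n,ang((220+p[0]/4,140+p[1]/4)))
E
```

```text
U (np.float64(-31.7), np.float64(119.0))
UR (np.float64(26.0), np.float64(119.0))
DR (np.float64(84.0), np.float64(119.0))
D (np.float64(147.0), np.float64(116.0))
stem (np.float64(124.4), np.float64(75.0))
```

```bash
python3 -m pendant '[[20,0,0,0],[18,0,0,0],[9,0,-2,0],[5,0,-4,0],[5,0,-5,0],[5,0,-5,0],[5,0,-5,0],[6,0,-5,0],[6,0,-5,0],[6,0,-5,0],[0,0,0,0],[0,0,0,0]]';python3 - <<'E'
from h import *
s=robot.get_state()
print(wc(s['tool_pos'],np.array([532.5,-78,0])))
b=vision.snapshot('scene')[:,:,::-1];cv2.imwrite('pics/s6f.png',b);cv2.imwrite('pics/s6.png',cv2.resize(b[140:290,220:370],None,fx=4,fy=4,interpolation=cv2.INTER_CUBIC))
E
```

```text
time: 8.8
tool_pos: [556.0, 35.9, 184.1]
ee_rot: [[-0.001, 0.979, -0.204], [0.0, -0.204, -0.979], [-1.0, -0.001, -0.0]]
force: [0.1, -0.3, 0.1]
gripper_width: 1.001
[  -0.31850077 -116.35284435  184.14562128]
```

View pics/s6.png

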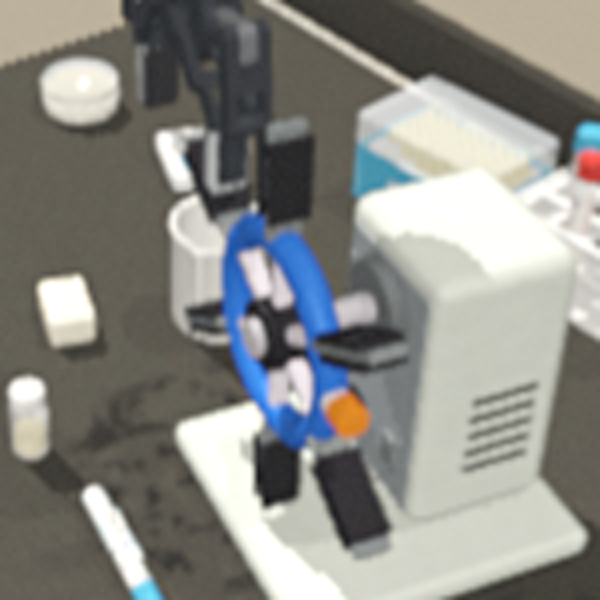

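```bash
python3 -m pendant '[[6,0,-5,0],[6,0,-5,0],[6,0,-5,0],[6,0,-5,0],[7,0,-4,0],[6,0,-3,0],[4,0,-1,0],[3,0,0,0],[0,0,0,0],[0,0,0,0]]'; python3 -m pendant '[[-10,0,-3,0],[-30,0,-3,0],[-45,0,0,0],[-45,0,0,0],[0,0,0,0],[0,0,35,0],[0,0,35,0],[0,0,0,0],[0,0,0,0]]';python3 - <<'E'
from h import *
s=robot.get_state()
print(wc(s['tool_pos'],np.array([532.5,-78,0])))
b=vision.snapshot('scene')[:,:,::-1];cv2.imwrite('pics/s7f.png',b);cv2.imwrite('pics/s7.png',cv2.resize(b[140:290,220:370],None,fx=4,fy=4,interpolation=cv2.INTER_CUBIC))
E
```

```text
time: 10.1
tool_pos: [561.8, 63.3, 140.3]
ee_rot: [[-0.0, 0.979, -0.204], [0.0, -0.204, -0.979], [-1.0, -0.0, -0.0]]
force: [-0.3, 0.7, -0.0]
gripper_width: 1.002
time: 11.22
tool_pos: [548.7, 1.2, 270.0]
ee_rot: [[-0.001, 0.979, -0.204], [0.0, -0.204, -0.979], [-1.0, -0.001, -0.0]]
force: [-0.2, 0.0, 1.0]
gripper_width: 1.002
[ -0.3418341  -80.85700025 270.02309601]
```

View pics/s7.png

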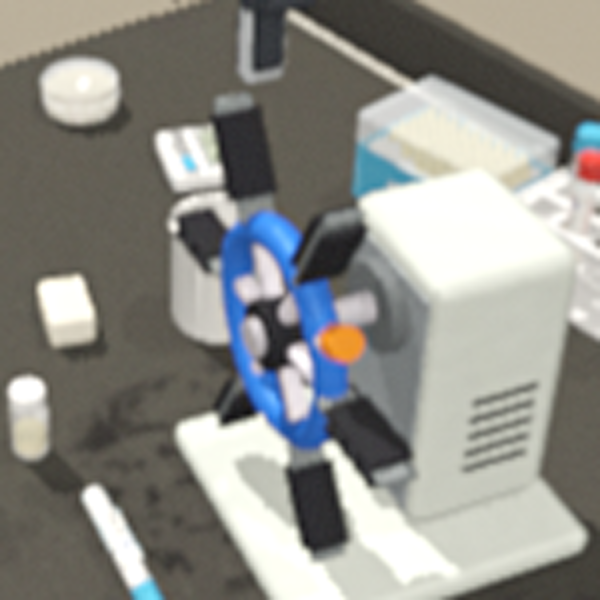

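```bash
python3 -m pendant '[[20,0,0,0],[19,0,0,0],[9,0,-2,0],[5,0,-4,0],[5,0,-5,0],[5,0,-5,0],[5,0,-5,0],[6,0,-5,0],[6,0,-5,0],[6,0,-5,0],[0,0,0,0],[0,0,0,0]]'; python3 -m pendant '[[6,0,-5,0],[6,0,-5,0],[6,0,-5,0],[6,0,-5,0],[6,0,-4,0],[5,0,-3,0],[3,0,-1,0],[0,0,0,0],[0,0,0,0]]'; python3 - <<'E'
from h import *
s=robot.get_state()
print(wc(s['tool_pos'],np.array([532.5,-78,0])))
b=vision.snapshot('scene')[:,:,::-1];cv2.imwrite('pics/s8f.png',b);cv2.imwrite('pics/s8.png',cv2.resize(b[140:290,220:370],None,fx=4,fy=4,interpolation=cv2.INTER_CUBIC))
E
```

```text
time: 12.78
tool_pos: [556.0, 36.0, 184.1]
ee_rot: [[-0.0, 0.979, -0.204], [0.0, -0.204, -0.979], [-1.0, -0.001, -0.0]]
force: [0.2, 0.4, -0.5]
gripper_width: 1.001
time: 13.9
tool_pos: [561.8, 63.3, 146.3]
ee_rot: [[0.0, 0.979, -0.204], [0.0, -0.204, -0.979], [-1.0, -0.0, -0.0]]
force: [0.0, 0.5, -0.0]
gripper_width: 0.997
[  -0.18676071 -144.37500405  146.34375743]
```

View pics/s8.png

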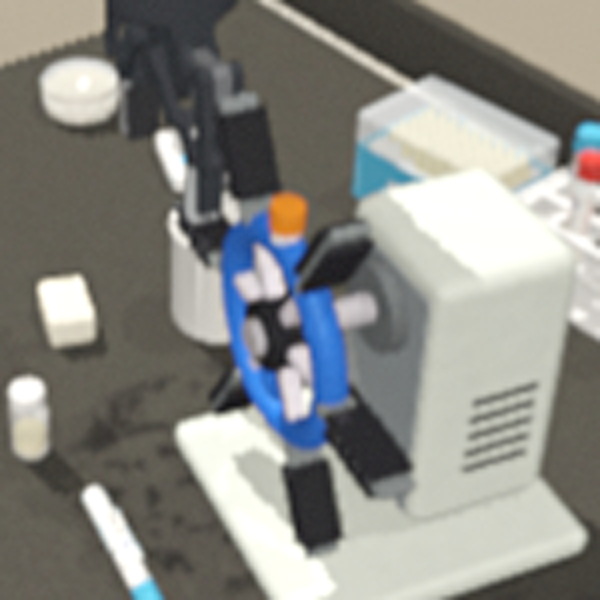

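Stem is on top at about (288,215) of the zoom. I measure angles before withdrawing.

```bash
python3 - <<'E'
from h import *
for n,p in (('U',(238,100)),('UR',(350,230)),('DR',(392,480)),('D',(322,545)),('stemtip',(289,200)),('stembody',(288,215))): print(n,ang((220+p[0]/4,140+p[1]/4)))
# direct: vertical line through hub in the picture
print((proj('scene',[H+[0,0,z] for z in (60,70,80)])-[220,140])*4)
cv2.imwrite('pics/w8.png',vision.snapshot('wrist')[:,:,::-1])
E
```

```text
U (np.float64(-28.0), np.float64(121.0))
UR (np.float64(29.8), np.float64(119.0))
DR (np.float64(90.8), np.float64(113.0))
D (np.float64(150.6), np.float64(116.0))
stemtip (np.float64(1.1), np.float64(83.0))
stembody (np.float64(1.0), np.float64(74.0))
[[285.58943249 237.31594645]
 [286.42795414 220.67862392]
 [287.27837555 203.77611736]]
```

View pics/w8.png

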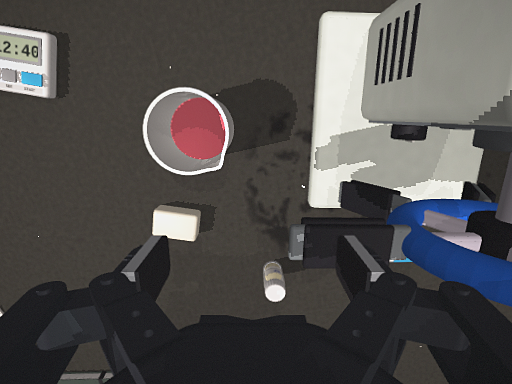

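```bash
python3 -m pendant '[[-10,0,-3,0],[-30,0,-3,0],[-45,0,0,0],[-45,0,0,0],[-45,0,0,0],[0,-10,-40,0],[0,0,0,0],[0,0,0,0]]'; python3 - <<'E'
from h import *
for n in ('scene','top'): cv2.imwrite(f'pics/{n}9.png',vision.snapshot(n)[:,:,::-1])
b=cv2.imread('pics/scene9.png');cv2.imwrite('pics/s9.png',cv2.resize(b[150:350,200:420],None,fx=3,fy=3,interpolation=cv2.INTER_CUBIC))
a=cv2.imread('pics/scene0.png');d=cv2.absdiff(a,b)[150:350,200:420].max(2);cv2.imwrite('pics/d9.png',cv2.resize(d*2,None,fx=3,fy=3))
E
```

```text
time: 15.0
tool_pos: [561.3, 110.2, 321.4]
ee_rot: [[-0.0, 0.979, -0.204], [-0.0, -0.204, -0.979], [-1.0, -0.0, 0.0]]
force: [0.9, -0.3, -0.0]
gripper_width: 1.001
```

View pics/s9.png

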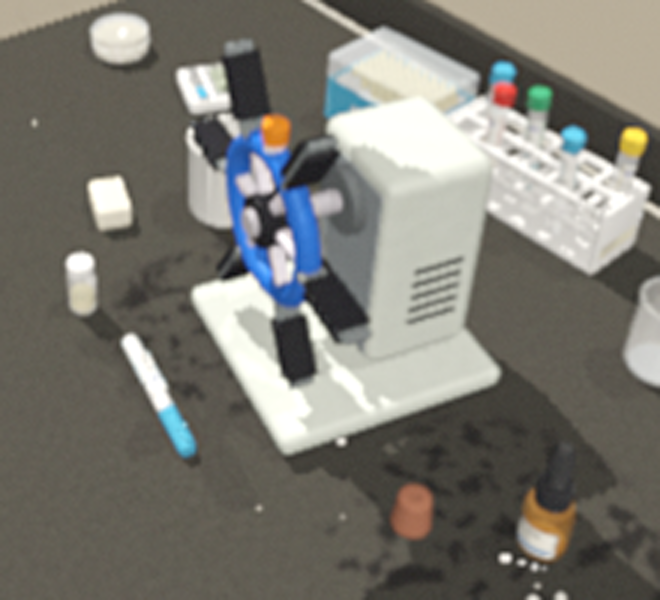

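View pics/d9.png

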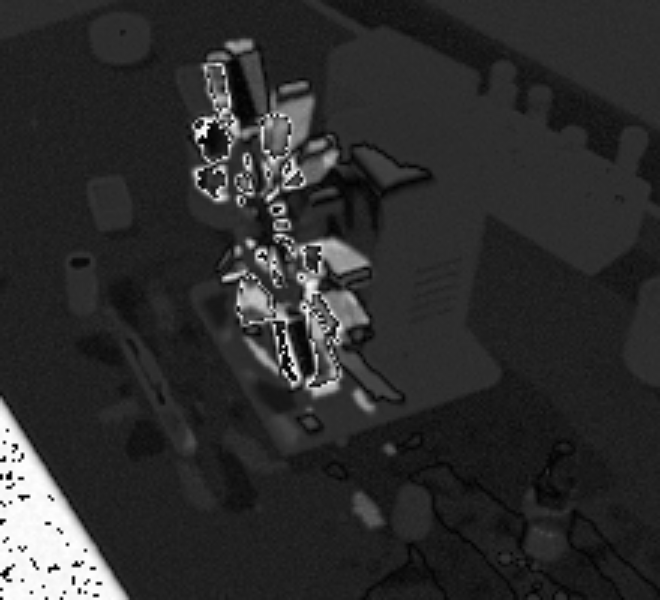

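Only the wheel and shadows changed. The stem is up, at about (276,130) in the zoomed picture.

```bash
python3 - <<'E'
from h import *
for n,p in (('U',(240,46)),('UR',(319,158)),('D',(299,376)),('stem',(276,128))): print(n,ang(sz(*p)))
a=ang(sz(276,128))
print(robot.get_state()['time'],robot.finish_job())
E
```

```text
U (np.float64(-26.9), np.float64(121.0))
UR (np.float64(32.1), np.float64(107.0))
D (np.float64(152.4), np.float64(115.0))
stem (np.float64(0.8), np.float64(77.0))
the job is handed in; nothing more can be done
15.1 None
```

I turned the wheel about 160° anticlockwise, so the orange stem now points up, and handed the job in at 15.1 s of the 48 s allowed. No verdict is reported.

I used three strokes. Each time one fingertip of the open gripper pushed the upper face of a left-hand grip down to about level, and I then lifted the hand clear.

- **Stem angle:** the last picture puts the stem about 0.8° from vertical. The spoke ends read about 2 to 3° off in that same picture, so the two measures disagree slightly. Both are inside the 7° limit.
- **Rotator and bystanders:** comparing the first and last scene pictures, only the wheel and shadows changed in the area round the rotator. The rotator and bystanders there look unmoved. I did not re-measure their positions in millimetres.
- **Forces:** the wrist force read about 1 N or less at the end of every move, so the pushes were too light to stand out from the sensor noise. I judged contact from the pictures.

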